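Close the tagged branch of a bench vacuum manifold

TASK

The filtration on the tagged branch is finished. Push the valve box's sliding cover all the way back to its stop and leave it there, then push the handle that carries the round tag plate clockwise until it is fully shut, square across its pipe; nothing needs to be gripped. Leave the other two handles as they are, and do not lift, tip or shift the glassware and other loose things around the box.

Things in the scene. Friction and masses are not known exactly. Their poses are not given: they have to be found in the camera images.
- station: Grey sheet-metal vacuum valve box fixed on the bench, 350 mm wide, 300 mm deep, side rails 92 mm high; origin under the centre of its base at bench height, x axis towards its rear (away from the robot), y to its left side, z up. Rear half: closed deck 80 mm high. Three low stands (92 mm) behind it; a gauge (about 105 mm high) by its left wall, a low pipe by its right wall
- well (a point): Floor centre (6 mm above the bench) of the box's front half, an open well 146 mm by 342 mm inside; front wall 78 mm high, side walls 80 mm plus the rails. In it three ball valves in a row, pivots 85 mm apart, at x = -45 mm, y = -95, -10 and 75 mm in the station's frame; valve bodies reach 56 mm above the bench, a header pipe across the front of the well (x = -112 mm) 34 mm
- cover (a joint): Position of the sliding steel cover of the valve box, m: 0 = closed over the valve well, 0.14 = fully back at its stop, over the rear deck, the well open. It slides along the station's x axis, held captive in side rails, with about 3 N of friction, and stays where it is left
- cover_lip (a point): Middle of the front face of the cover's bent-up front lip: an upright flange 300 mm wide (along the station's y), 3 mm thick, from 86 to 100 mm above the bench. The point moves with the cover, 93 mm above the bench; the sheet behind the lip has its top 86 mm above the bench
- tagged_handle (a joint): Angle of the marked valve's handle, rad: 0 = open (lever in line with its pipe, pointing from the pivot to the station's -x, the front), growing clockwise seen from above to 1.571 = shut at its stop (lever square across the pipe, pointing to the station's +y). It turns about the vertical through its pivot, with about 0.2 N m of friction, and stays where it is left
- tagged_handle_pivot (a point): Pivot of the marked valve, on its vertical axis at the mid-height of the lever, 64 mm above the bench. The marked handle is the one that carries a round flat metal tag plate, 32 mm across, on top of the lever 26 mm from the pivot; it may be any of the three valves
- tagged_handle_tip (a point): Free end of the marked handle, 72 mm from its pivot: a flat steel lever, 14 mm wide, with a black grip sleeve (16 mm wide, 11 mm high, from 36 to 72 mm from the pivot axis; its mid-height is 64 mm above the bench), with the round tag plate nearer the pivot (its top 72 mm above the bench)
- plain_handle_1 (a joint): Angle of another valve's handle, without tag, rad, measured as for the marked one (0 = open); it starts open or nearly so and is to stay as it is
- plain_handle_1_tip (a point): Free end of that handle, 72 mm from its pivot: the same lever, bare, without a tag plate
- plain_handle_2 (a joint): Angle of another valve's handle, without tag, rad, measured as for the marked one (0 = open); it starts open or nearly so and is to stay as it is
- plain_handle_2_tip (a point): Free end of that handle, 72 mm from its pivot: the same lever, bare, without a tag plate
- funnel: Loose steel filter funnel, 100 mm high, 72 mm across the mouth, standing on its stem beside the box; origin under its foot
- flask: Loose conical glass flask with a stopper, 138 mm high, 96 mm across the foot; origin under its foot
- sample_bottle: Loose plastic sample bottle with a white cap, 125 mm high, 60 mm across; origin under its foot
- dish: Loose round culture dish with its lid, 62 mm across, 14 mm high, in front of the box; origin under its foot
- membrane_box: Loose small carton, 64 by 64 by 32 mm; origin under its middle
- tweezers: Loose steel tweezers lying in front of the box, 125 mm long, 18 mm wide and 7 mm high; origin at the middle, at bench height
- beaker: Loose steel beaker, 68 mm across the rim, 64 mm high; origin under its foot

How it is judged:
By the outcome, as a careful person would: the job done as asked, in the order asked, and still so for the second after the job is handed in, with the robot touching nothing.
It also fails if it takes over 51 s, if anything falls off the work surface, if the arm or the gripper's body presses on something with over 40 N, if the wrist force passes 120 N, or if a joint passes its speed limit or range.

ROBOT

A 6-joint arm with a two-finger parallel gripper is mounted at the origin on the work surface. World frame = base frame: x ahead of the robot, y to its left, z up, the work surface at z = 0. Lengths are in m, angles in degrees, forces in N, time in s.
With the tool pointing down it reaches from about 0.4 to 0.825 m from the base axis. Payload 7 kg.
Tool frame: the origin (TCP) lies between the finger pads; the fingertips stand 11 mm ahead of it and the grasp point (between the pads) lies 8 mm behind it (r.tcp_to_tips is the distance from the TCP to the fingertips, in m); x points along the fingers, y is the direction in which the jaws open and shut, and the axes are right-handed (so a half turn about x gives the same grasp; the last joint's range is limited). The gripper opens to 88 mm and grips with 3 to 60 N. Pads are 19 mm wide; open, the fingers measure 130 mm over their backs; the gripper's body (78 mm by 193 mm) begins 47 mm behind the grasp point.
Start: joints at [82.512, 20.546, 0.682, 0, -70.136, -16.507], TCP at [0.275, 0.617, 0.238] pointing down, gripper open.
Joint ranges: [-176.03, 176.03], [-82.01, 121.73], [-58.28, 71.71], [-173.87, 95.51], [-174.79, -0.11], [-173.66, 173.66]. Speed limits (degrees/s): [136.94, 136.94, 172.46, 180, 180, 180].

INTERFACE

Orientations are given as [roll, pitch, yaw] about the fixed x, y, z axes, in that order (R = Rz(yaw) Ry(pitch) Rx(roll)).
In Python, from plant import r gives the robot as it stands.
- The arm moves only by the tool arm_command, never from a script. Its argument "plan" is a list of rows, each an object of numbers: "dx", "dy", "dz": the shift along the tool's x, y, z each as a share of 0.02 m, from -1 to 1; "wx", "wy", "wz": the turn, a rotation vector about the tool's x, y, z each as a share of 0.08 rad, from -1 to 1. In form: [{"dx": .., "dy": .., "dz": .., "wx": .., "wy": .., "wz": ..}, ...]. A call has 1 to 20 rows; each row shifts and turns the pose as measured when the row begins, along the tool's axes as they then stand; what a row does not reach is not made up. A row lasts 1/12 s, in which the tool goes at most 41.7 mm and 7.16 degrees, less where a joint would pass 70% of its speed; a pose out of reach is approached as far as the arm can. A call with a number of a shift or a turn outside -1 to 1 is refused whole. A call with a gripper value outside its range is refused whole. "fingers" is the closure, from -1 (fully open) to 1 (shut), so that 0 is half open, set as the call begins (left out, the last holds). The fingers move at their own pace and stop on an object; "force" is the grip in N (left out, the last holds). Time passes only in rows, so rows that do not move let the fingers close. It gives the time, the measured TCP pose, the force and the opening at its end, in the units of the state.
- r.get_state(): the state, without advancing time (a new reading comes with each control period).
- r.capture(name): name is "side" or "top"; returns (picture, depth): 420x560x3 uint8, red, green, blue; 420x560 float32, m along the optical axis (not along the pixel's ray), 0 where there is no reading.
- r.camera_model(name): a dict with "vertical_fov" (degrees; the focal length in pixels is half the picture's height over the tangent of half this angle, whatever the lens; pixels are square), "cx", "cy" (the principal point, pixels), "R" (3x3) and "t" (3): a world point X has camera coordinates R X + t. Camera axes: x right, y down, z forward; pixel columns grow to the right and rows downward; lengths in m; the calibration is good to about 2 mm. A picture is of the moment at which its call begins. camera_model takes no time and is no camera call.
- r.close_job(): hands the job in, once; it reports no verdict.
Trained networks look in the newest picture that a camera, given by its name, has taken for a name from the list of things; names that differ only in an ending like _2 or _b are one class to them, and where a whole thing is asked for, a point or a joint stands for the part that bears it (a point fixed in the world has none). Each returns a list of dicts, best first, with "score" (0 to 1); they miss things now and then, are a little off and sometimes report something else, mostly with a low value. They report only what shows in the picture. A call takes as long as a camera call.
- r.cut_out(camera, query): "mask" (420x560 bool, what is visible of it) and "bbox" ([left, top, width, height] in pixels, round what is visible of it).
- r.spot_point(camera, query): "centre" ([column, row] in pixels: a listed point, or the origin of a listed thing).
The state is a dict: "time_s": time; "joints": joint angles; "qd": joint speeds; "joint_torque": joint torques, N m; "tcp_pos": TCP position; "eef_rot": TCP orientation; "contact_force": force on the tool from outside, world axes, zero at the start; "moment": the same for the moment, N m; "gripper_width": finger opening in m.
Only numpy, scipy, OpenCV 4.12 (cv2) and the standard library are available. Lean on these libraries where they do the work, as an engineer would, in place of code of your own. Each camera call takes 0.05 s, during which the arm holds its last target.

## Working session

There is one attempt and no reset: what is moved stays moved. The work goes in short steps, Python scripts to look and compute and a tool call to move; the robot and the scene stay as the last step left them, time stands still between calls to the robot, and variables do not carry over. Pictures are saved under pics/ and viewed, and the job is handed in when it is done.

Besides the shell and the picture viewer there is one more tool, called after "Call:" by a JSON object that holds its "name" and its "arguments". arm_command: Moves the arm, as the interface text tells. Shift numbers are shares of 0.02 m and turn numbers shares of 0.08 rad, none past 1 either way. Its arguments: {"type":"object","properties":{"plan":{"type":"array","items":{"type":"object","properties":{"dx":{"type":"number"},"dy":{"type":"number"},"dz":{"type":"number"},"wx":{"type":"number"},"wy":{"type":"number"},"wz":{"type":"number"}}}},"fingers":{"type":"number"},"force":{"type":"number"}},"required":["plan"]}

```bash
mkdir -p pics; ls; python3 - <<'E'
from plant import r
import cv2,numpy as np
for n in("side","top"):
    p,d=r.capture(n); cv2.imwrite(f"pics/{n}0.png",p[:,:,::-1]); np.save(f"pics/{n}0.npy",d)
    m=r.camera_model(n); print(n,m)
s=r.get_state(); print(s)
E
```

```text
pics
side {'vertical_fov': 57.616042046441784, 'cx': 280.2434148842641, 'cy': 206.8763895207761, 'R': array([[ 0.71171927, -0.70222512, -0.01831847],
       [-0.49463195, -0.48246187, -0.72288988],
       [ 0.49879347,  0.52355556, -0.69072039]]), 't': array([-0.36377966,  0.38599041,  0.70178614])}
top {'vertical_fov': 43.30820028961236, 'cx': 284.1867259814024, 'cy': 214.91003177058948, 'R': array([[ 0.0077873 , -0.99996728,  0.00219073],
       [-0.99646137, -0.00794331, -0.08367576],
       [ 0.08369043, -0.00153137, -0.99649063]]), 't': array([0.04199462, 0.56854594, 1.4439131 ])}
{'time_s': 0.1, 'joints': array([ 8.25107183e+01,  2.05879785e+01,  6.39530235e-01, -1.85326384e-02,
       -7.01338782e+01, -1.65072983e+01]), 'qd': array([ 0.00208826, -0.02959427,  0.05251426,  0.00522   , -0.01409939,
        0.00442996]), 'joint_torque': array([-1.77419068e-03, -5.84165561e+01,  2.93755889e+01,  7.01548666e+00,
        1.02314207e-02, -4.79644996e-05]), 'tcp_pos': array([0.27435554, 0.61628286, 0.23671039]), 'eef_rot': array([  94.55961936,   89.91584957, -109.44327101]), 'contact_force': array([ 0.1654109 , -0.15497778, -0.07624142]), 'moment': array([ 0.00647857, -0.01460703,  0.0248887 ]), 'gripper_width': 0.08762491175636021}
```

View pics/side0.png

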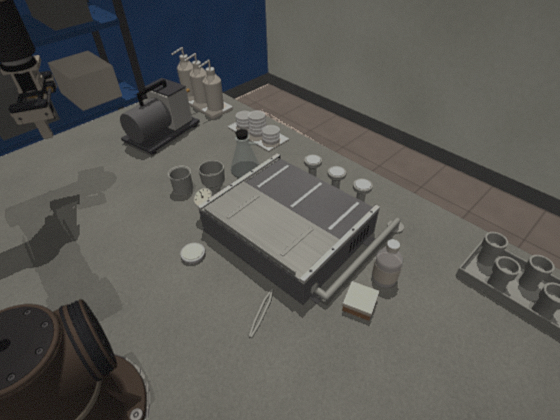

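View pics/top0.png

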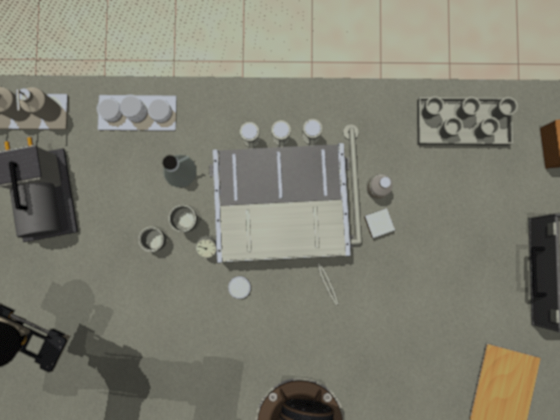

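```bash
cat > h.py <<'E'
import numpy as np,cv2
from plant import r
def foc(m): return 210/np.tan(np.radians(m['vertical_fov']/2))
def cloud(n,d):
    m=r.camera_model(n);f=foc(m)
    v,u=np.mgrid[0:420,0:560]
    X=np.stack([(u-m['cx'])/f*d,(v-m['cy'])/f*d,d],-1)
    return (X-m['t'])@m['R']   # R^T (X-t)
def proj(n,P):
    m=r.camera_model(n);f=foc(m);c=np.asarray(P)@m['R'].T+m['t']
    return c[...,:2]/c[...,2:]*f+[m['cx'],m['cy']]
def ray(n,uv,z):
    m=r.camera_model(n);f=foc(m)
    d=np.array([(uv[0]-m['cx'])/f,(uv[1]-m['cy'])/f,1])@m['R'];o=-m['t']@m['R']
    return o+d*(z-o[2])/d[2]
E
python3 - <<'E'
from h import *
for n in("side","top"):
    d=np.load(f"pics/{n}0.npy");W=cloud(n,d)
    print(n,"bench z",np.median(W[...,2][(d>0)&(abs(W[...,2])<.02)]))
    for q in("station","cover"):
        for c in r.cut_out(n,q)[:1]:
            m=c['mask']; print(q,c['score'],c['bbox'])
            if n=="top" or 1:
                P=W[m&(d>0)]; 
                P=P[(P[:,2]>.07)&(P[:,2]<.1)]
                print(len(P),np.median(P[:,2]),cv2.minAreaRect((P[:,:2]*1000).astype(np.float32)))
    for q in("cover_lip","well","station"):
        for c in r.spot_point(n,q)[:2]: print(q,c, ray(n,c['centre'],{'cover_lip':.093,'well':.006,'station':0}[q]))
print(r.get_state()['time_s'])
E
```

```text
side bench z 0.0008264029331610728
station 0.88 [192.8, 153.5, 209.9, 152.0]
13023 0.08592670465666516 ((629.1502685546875, 86.70713806152344), (371.62481689453125, 409.4364013671875), 3.294363260269165)
cover 0.97 [201.3, 179.6, 135.6, 96.2]
5898 0.08713451698978045 ((524.3704223632812, 55.98994445800781), (156.91961669921875, 328.8058166503906), 3.326655149459839)
cover_lip {'centre': [246.9, 238.6], 'score': 0.71} [0.45042378 0.04627369 0.093     ]
station {'centre': [288.1, 230.6], 'score': 0.98} [0.596328   0.05621326 0.        ]
top bench z 0.0004978179195825427
station 0.58 [194.2, 118.3, 168.0, 145.9]
15754 0.08443843173592683 ((631.3565063476562, 85.65022277832031), (369.0068054199219, 407.41241455078125), 3.342963218688965)
cover 0.84 [219.8, 199.5, 125.1, 60.3]
6756 0.0868593984815832 ((523.7827758789062, 51.15705108642578), (148.69873046875, 327.3529357910156), 3.407866954803467)
station {'centre': [281.0, 206.1], 'score': 0.65} [0.5950878  0.05562931 0.        ]
0.6
```

```bash
cat >> h.py <<'E'
YAW=np.radians(3.35);C0=np.array([.596,.0555])
def S(p):
    p=np.asarray(p,float);c,s=np.cos(YAW),np.sin(YAW)
    return np.concatenate([p[...,:2]@np.array([[c,s],[-s,c]])+C0,p[...,2:]],-1)
E
python3 - <<'E'
from h import *
for n in("side","top"):
    im=cv2.imread(f"pics/{n}0.png");k=4
    x0,y0,x1,y1=(180,140,380,290) if n=="side" else (195,130,365,275)
    im=cv2.resize(im[y0:y1,x0:x1],None,fx=k,fy=k,interpolation=cv2.INTER_CUBIC)
    def poly(P,col):
        q=((proj(n,S(np.array(P)))-[x0,y0]+.5)*k).astype(np.int32); cv2.polylines(im,[q],True,col,1)
    poly([(-.15,-.175,.092),(.15,-.175,.092),(.15,.175,.092),(-.15,.175,.092)],(0,0,255))
    poly([(-.146,-.15,.1),(-.146,.15,.1),(-.146,.15,.086),(-.146,-.15,.086)],(0,255,0))
    cv2.imwrite(f"pics/{n}1.png",im)
E
```

```text
(no output)
```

View pics/side1.png

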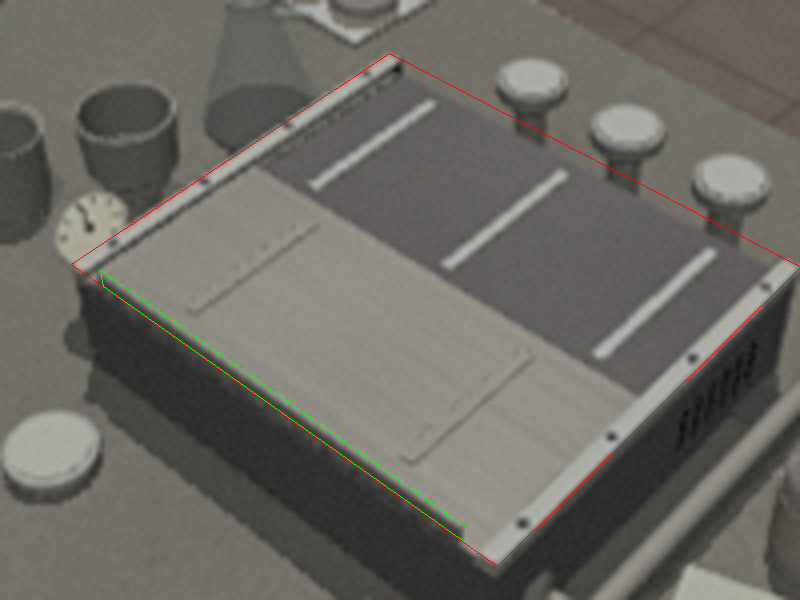

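View pics/top1.png

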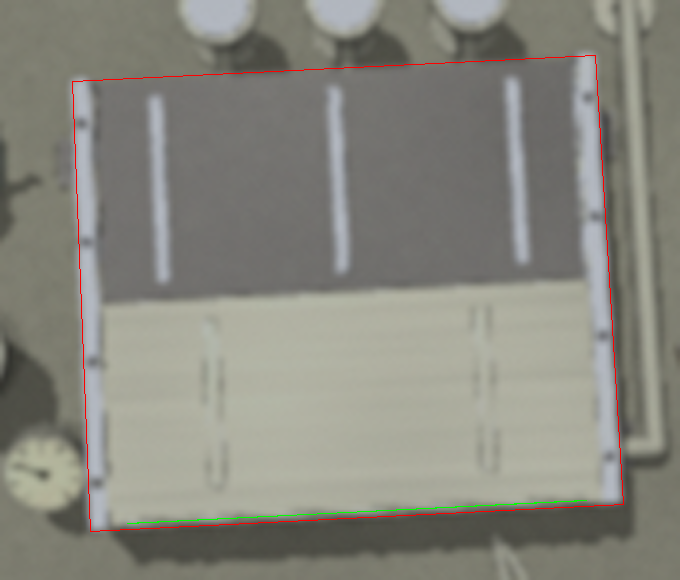

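```bash
cat >> h.py <<'E'
from scipy.spatial.transform import Rotation as Ro
def st():
    s=r.get_state();R=Ro.from_euler('xyz',s['eef_rot'],degrees=True).as_matrix()
    return s,np.array(s['tcp_pos']),R
def info(target=None,yawj=None):
    s,p,R=st()
    print('t',round(s['time_s'],2),'tcp',p.round(4),'jaw yaw',np.degrees(np.arctan2(R[1,1],R[0,1])).round(2),'xax',R[:,0].round(3),'F',np.round(s['contact_force'],1),'w',round(s['gripper_width'],4),'J',np.round(s['joints'],1))
    c,sn=np.cos(YAW),np.sin(YAW);q=np.array([[c,sn],[-sn,c]])@(p[:2]-C0);print('station frame',q.round(4))
    if target is not None: print('tool delta (units .02)',(R.T@(np.array(target)-p)/.02).round(2))
    if yawj is not None:
        # desired: tool x down, jaw y at yawj deg
        a=np.radians(yawj);X=np.array([0,0,-1.]);Y=np.array([np.cos(a),np.sin(a),0]);Rd=np.stack([X,Y,np.cross(X,Y)],1)
        print('rotvec units .08',(Ro.from_matrix(R.T@Rd).as_rotvec()/.08).round(2))
E
python3 - <<'E'
from h import *
T=S((-.190,0,.2)); print(T,S((-.05,0,.1)))
info(T,3.35); info(None,183.35)
E
```

```text
[0.40632467 0.04439731 0.2       ] [0.54608544 0.05257824 0.1       ]
t 0.6 tcp [0.2745 0.6166 0.2376] jaw yaw -114.0 xax [ 0.  0. -1.] F [ 0.8 -0.4 -0.1] w 0.0878 J [ 82.5  20.5   0.7   0.  -70.1 -16.5]
station frame [-0.2881  0.579 ]
tool delta (units .02) [  1.88  23.46 -17.66]
rotvec units .08 [-25.6  -0.    0. ]
t 0.6 tcp [0.2745 0.6166 0.2376] jaw yaw -114.0 xax [ 0.  0. -1.] F [ 0.8 -0.4 -0.1] w 0.0878 J [ 82.5  20.5   0.7   0.  -70.1 -16.5]
station frame [-0.2881  0.579 ]
rotvec units .08 [13.67  0.    0.  ]
```

Call:
{"name": "arm_command", "arguments": {"plan": [{"wx": 1}, {"wx": 1}, {"wx": 1}, {"wx": 1}, {"wx": 1}, {"wx": 1}, {"wx": 1}, {"wx": 1}, {"wx": 1}, {"wx": 1}, {"wx": 1}, {"wx": 1}, {"wx": 1}, {"wx": 0.67}, {}], "fingers": 1, "force": 40}}

```text
schema error: expected keys dx, dy, dz, wx, wy, wz
```

```bash
python3 - <<'E'
from h import *
info(S((-.190,0,.2)),183.35)
E
```

```text
t 0.6 tcp [0.2745 0.6166 0.2376] jaw yaw -114.0 xax [ 0.  0. -1.] F [ 0.8 -0.4 -0.1] w 0.0878 J [ 82.5  20.5   0.7   0.  -70.1 -16.5]
station frame [-0.2881  0.579 ]
tool delta (units .02) [  1.88  23.46 -17.66]
rotvec units .08 [13.67  0.    0.  ]
```

Call:
{"name": "arm_command", "arguments": {"plan": [{"dx": 0, "dy": 0, "dz": 0, "wx": 1, "wy": 0, "wz": 0}, {"dx": 0, "dy": 0, "dz": 0, "wx": 1, "wy": 0, "wz": 0}, {"dx": 0, "dy": 0, "dz": 0, "wx": 1, "wy": 0, "wz": 0}, {"dx": 0, "dy": 0, "dz": 0, "wx": 1, "wy": 0, "wz": 0}, {"dx": 0, "dy": 0, "dz": 0, "wx": 1, "wy": 0, "wz": 0}, {"dx": 0, "dy": 0, "dz": 0, "wx": 1, "wy": 0, "wz": 0}, {"dx": 0, "dy": 0, "dz": 0, "wx": 1, "wy": 0, "wz": 0}, {"dx": 0, "dy": 0, "dz": 0, "wx": 1, "wy": 0, "wz": 0}, {"dx": 0, "dy": 0, "dz": 0, "wx": 1, "wy": 0, "wz": 0}, {"dx": 0, "dy": 0, "dz": 0, "wx": 1, "wy": 0, "wz": 0}, {"dx": 0, "dy": 0, "dz": 0, "wx": 1, "wy": 0, "wz": 0}, {"dx": 0, "dy": 0, "dz": 0, "wx": 1, "wy": 0, "wz": 0}, {"dx": 0, "dy": 0, "dz": 0, "wx": 1, "wy": 0, "wz": 0}, {"dx": 0, "dy": 0, "dz": 0, "wx": 0.67, "wy": 0, "wz": 0}, {"dx": 0, "dy": 0, "dz": 0, "wx": 0, "wy": 0, "wz": 0}], "fingers": 1, "force": 40}}

```text
time_s: 1.85
tcp_pos: [0.2744, 0.6166, 0.2381]
eef_rot: [5.9, 89.9, 96.1]
contact_force: [0.4, 0.4, 0.0]
gripper_width: 0.0009
```

```bash
python3 - <<'E'
from h import *
info(S((-.190,0,.2)),183.35)
E
```

```text
t 1.85 tcp [0.2744 0.6166 0.2381] jaw yaw -179.81 xax [-0.     0.001 -1.   ] F [0.4 0.4 0. ] w 0.0009 J [ 82.5  20.5   0.7  -0.  -70.1 -82.3]
station frame [-0.2883  0.5789]
tool delta (units .02) [  1.88  -6.5  -28.63]
rotvec units .08 [-0.69  0.01 -0.  ]
```

Call:
{"name": "arm_command", "arguments": {"plan": [{"dx": 0, "dy": -0.22, "dz": -1, "wx": -0.3, "wy": 0, "wz": 0}, {"dx": 0, "dy": -0.22, "dz": -1, "wx": -0.3, "wy": 0, "wz": 0}, {"dx": 0, "dy": -0.22, "dz": -1, "wx": 0, "wy": 0, "wz": 0}, {"dx": 0, "dy": -0.22, "dz": -1, "wx": 0, "wy": 0, "wz": 0}, {"dx": 0, "dy": -0.22, "dz": -1, "wx": 0, "wy": 0, "wz": 0}, {"dx": 0, "dy": -0.22, "dz": -1, "wx": 0, "wy": 0, "wz": 0}, {"dx": 0, "dy": -0.22, "dz": -1, "wx": 0, "wy": 0, "wz": 0}, {"dx": 0, "dy": -0.22, "dz": -1, "wx": 0, "wy": 0, "wz": 0}, {"dx": 0, "dy": -0.22, "dz": -1, "wx": 0, "wy": 0, "wz": 0}, {"dx": 0, "dy": -0.22, "dz": -1, "wx": 0, "wy": 0, "wz": 0}, {"dx": 0, "dy": -0.22, "dz": -1, "wx": 0, "wy": 0, "wz": 0}, {"dx": 0, "dy": -0.22, "dz": -1, "wx": 0, "wy": 0, "wz": 0}, {"dx": 0, "dy": -0.22, "dz": -1, "wx": 0, "wy": 0, "wz": 0}, {"dx": 0, "dy": -0.22, "dz": -1, "wx": 0, "wy": 0, "wz": 0}, {"dx": 0, "dy": -0.22, "dz": -1, "wx": 0, "wy": 0, "wz": 0}, {"dx": 0, "dy": -0.22, "dz": -1, "wx": 0, "wy": 0, "wz": 0}, {"dx": 0, "dy": -0.22, "dz": -1, "wx": 0, "wy": 0, "wz": 0}, {"dx": 0, "dy": -0.22, "dz": -1, "wx": 0, "wy": 0, "wz": 0}]}}

```text
time_s: 3.35
tcp_pos: [0.3807, 0.2499, 0.2383]
eef_rot: [-33.2, 89.6, 62.5]
contact_force: [0.7, 0.3, 0.2]
gripper_width: 0.0009
```

```bash
python3 - <<'E'
from h import *
info(S((-.190,0,.2)),183.35)
E
```

```text
t 3.35 tcp [0.3807 0.2499 0.2383] jaw yaw -174.31 xax [ 0.003  0.006 -1.   ] F [0.7 0.3 0.2] w 0.0009 J [ 58.2  -0.9 -25.8  -0.  -64.8 -52.5]
station frame [-0.2036  0.2066]
tool delta (units .02) [  1.86  -0.25 -10.36]
rotvec units .08 [0.51 0.07 0.04]
```

Call:
{"name": "arm_command", "arguments": {"plan": [{"dx": 0, "dy": 0, "dz": -1, "wx": 0.2, "wy": 0, "wz": 0}, {"dx": 0, "dy": 0, "dz": -1, "wx": 0.2, "wy": 0, "wz": 0}, {"dx": 0, "dy": 0, "dz": -1, "wx": 0.1, "wy": 0, "wz": 0}, {"dx": 0, "dy": 0, "dz": -1, "wx": 0, "wy": 0, "wz": 0}, {"dx": 0, "dy": 0, "dz": -1, "wx": 0, "wy": 0, "wz": 0}, {"dx": 0, "dy": 0, "dz": -1, "wx": 0, "wy": 0, "wz": 0}, {"dx": 0, "dy": 0, "dz": -1, "wx": 0, "wy": 0, "wz": 0}, {"dx": 0, "dy": 0, "dz": -1, "wx": 0, "wy": 0, "wz": 0}, {"dx": 0, "dy": 0, "dz": -1, "wx": 0, "wy": 0, "wz": 0}, {"dx": 0, "dy": 0, "dz": 0, "wx": 0, "wy": 0, "wz": 0}]}}

```text
time_s: 4.18
tcp_pos: [0.3942, 0.0592, 0.2395]
eef_rot: [-43.1, 89.2, 51.5]
contact_force: [0.4, -0.1, 0.0]
gripper_width: 0.0004
```

```bash
python3 - <<'E'
from h import *
info(S((-.190,0,.2)),183.35)
info(S((-.190,0,.095)))
E
```

```text
t 4.18 tcp [0.3942 0.0592 0.2395] jaw yaw -175.45 xax [ 0.008  0.01  -1.   ] F [ 0.4 -0.1  0. ] w 0.0004 J [ 37.1  -7.5 -31.4  -0.2 -65.3 -32.5]
station frame [-0.2013  0.0155]
tool delta (units .02) [ 1.97 -0.53 -0.81]
rotvec units .08 [0.26 0.12 0.11]
t 4.18 tcp [0.3942 0.0592 0.2395] jaw yaw -175.45 xax [ 0.008  0.01  -1.   ] F [ 0.4 -0.1  0. ] w 0.0004 J [ 37.1  -7.5 -31.4  -0.2 -65.3 -32.5]
station frame [-0.2013  0.0155]
tool delta (units .02) [ 7.22 -0.48 -0.86]
```

Call:
{"name": "arm_command", "arguments": {"plan": [{"dx": 1, "dy": -0.1, "dz": -0.4, "wx": 0.25, "wy": 0.1, "wz": 0.1}, {"dx": 1, "dy": -0.1, "dz": -0.3, "wx": 0, "wy": 0, "wz": 0}, {"dx": 1, "dy": 0, "dz": -0.1, "wx": 0, "wy": 0, "wz": 0}, {"dx": 1, "dy": 0, "dz": 0, "wx": 0, "wy": 0, "wz": 0}, {"dx": 1, "dy": 0, "dz": 0, "wx": 0, "wy": 0, "wz": 0}, {"dx": 1, "dy": 0, "dz": 0, "wx": 0, "wy": 0, "wz": 0}, {"dx": 0.7, "dy": 0, "dz": 0, "wx": 0, "wy": 0, "wz": 0}, {"dx": 0, "dy": 0, "dz": 0, "wx": 0, "wy": 0, "wz": 0}]}}

```text
time_s: 4.85
tcp_pos: [0.4031, 0.0443, 0.1043]
eef_rot: [-59.6, 89.2, 34.4]
contact_force: [-0.4, -0.7, -0.1]
gripper_width: 0.0004
```

```bash
python3 - <<'E'
from h import *
info(S((-.036,0,.097)),183.35)
import cv2
p,d=r.capture("side");cv2.imwrite("pics/side2.png",cv2.resize(p[120:330,150:430,::-1],None,fx=2.8,fy=2.8))
E
```

```text
t 4.85 tcp [0.4031 0.0443 0.1043] jaw yaw -175.97 xax [ 0.012  0.008 -1.   ] F [-0.4 -0.7 -0.1] w 0.0004 J [ 34.5   2.4 -42.7   0.  -44.1 -30.5]
station frame [-1.932e-01  1.000e-04]
tool delta (units .02) [ 0.46 -7.85 -0.1 ]
rotvec units .08 [0.15 0.09 0.15]
```

View pics/side2.png

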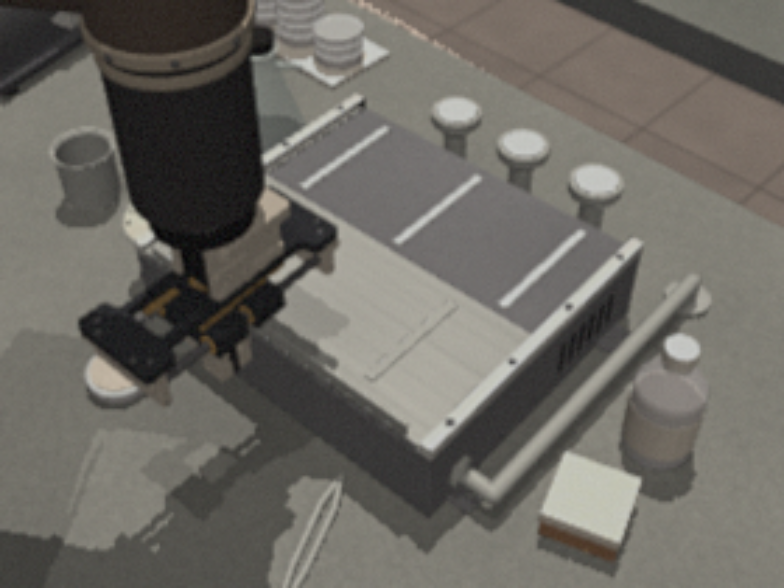

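Call:
{"name": "arm_command", "arguments": {"plan": [{"dx": 0.5, "dy": 0, "dz": -0.05, "wx": 0.15, "wy": 0.1, "wz": 0.15}, {"dx": 0, "dy": -0.5, "dz": 0, "wx": 0, "wy": 0, "wz": 0}, {"dx": 0, "dy": -0.5, "dz": 0, "wx": 0, "wy": 0, "wz": 0}, {"dx": 0, "dy": -0.5, "dz": 0, "wx": 0, "wy": 0, "wz": 0}, {"dx": 0, "dy": -0.5, "dz": 0, "wx": 0, "wy": 0, "wz": 0}, {"dx": 0, "dy": -0.5, "dz": 0, "wx": 0, "wy": 0, "wz": 0}]}}

```text
time_s: 5.4
tcp_pos: [0.4575, 0.0479, 0.0998]
eef_rot: [-68.2, 89.8, 25.4]
contact_force: [-4.5, 1.0, -1.7]
gripper_width: 0.0003
```

```bash
python3 - <<'E'
from h import *
info(S((-.036,0,.096)),183.35)
E
```

```text
t 5.4 tcp [0.4575 0.0479 0.0998] jaw yaw -176.33 xax [ 0.003  0.001 -1.   ] F [-4.5  1.  -1.7] w 0.0003 J [ 30.6   8.4 -36.4   0.  -45.  -27. ]
station frame [-0.1387  0.0005]
tool delta (units .02) [ 0.21 -5.13 -0.05]
rotvec units .08 [0.07 0.01 0.03]
```

Call:
{"name": "arm_command", "arguments": {"plan": [{"dx": 0.1, "dy": -0.5, "dz": 0, "wx": 0, "wy": 0, "wz": 0}, {"dx": 0.1, "dy": -0.5, "dz": 0, "wx": 0, "wy": 0, "wz": 0}, {"dx": 0, "dy": -0.5, "dz": 0, "wx": 0, "wy": 0, "wz": 0}, {"dx": 0, "dy": -0.5, "dz": 0, "wx": 0, "wy": 0, "wz": 0}, {"dx": 0, "dy": -0.5, "dz": 0, "wx": 0, "wy": 0, "wz": 0}, {"dx": 0, "dy": -0.5, "dz": 0, "wx": 0, "wy": 0, "wz": 0}, {"dx": 0, "dy": -0.5, "dz": 0, "wx": 0, "wy": 0, "wz": 0}, {"dx": 0, "dy": -0.5, "dz": 0, "wx": 0, "wy": 0, "wz": 0}, {"dx": 0, "dy": -0.3, "dz": 0, "wx": 0, "wy": 0, "wz": 0}]}}

```text
time_s: 6.15
tcp_pos: [0.5544, 0.0534, 0.0962]
eef_rot: [-76.2, 89.8, 17.5]
contact_force: [-2.8, 0.6, 2.7]
gripper_width: 0.0007
```

```bash
python3 - <<'E'
from h import *
info(S((-.027,0,.098)),183.35)
E
```

```text
t 6.15 tcp [0.5544 0.0534 0.0962] jaw yaw -176.35 xax [ 0.003  0.001 -1.   ] F [-2.8  0.6  2.7] w 0.0007 J [ 25.7  17.2 -24.9   0.  -47.8 -22. ]
station frame [-0.0416  0.0004]
tool delta (units .02) [-0.09 -0.73 -0.02]
rotvec units .08 [0.07 0.01 0.03]
```

Slow finish into the stop.

Call:
{"name": "arm_command", "arguments": {"plan": [{"dx": 0, "dy": -0.25, "dz": 0, "wx": 0, "wy": 0, "wz": 0}, {"dx": 0, "dy": -0.25, "dz": 0, "wx": 0, "wy": 0, "wz": 0}, {"dx": 0, "dy": -0.2, "dz": 0, "wx": 0, "wy": 0, "wz": 0}]}}

```text
time_s: 6.4
tcp_pos: [0.5707, 0.0544, 0.0962]
eef_rot: [-78.8, 89.8, 14.9]
contact_force: [-3.6, 0.5, 2.7]
gripper_width: 0.0003
```

```bash
python3 - <<'E'
from h import *
info(S((-.027,0,.098)),183.35)
E
```

```text
t 6.4 tcp [0.5707 0.0544 0.0962] jaw yaw -176.36 xax [ 0.003  0.001 -1.   ] F [-3.6  0.5  2.7] w 0.0003 J [ 25.   18.5 -22.8   0.  -48.5 -21.4]
station frame [-0.0253  0.0004]
tool delta (units .02) [-0.09  0.09 -0.02]
rotvec units .08 [0.06 0.01 0.04]
```

Call:
{"name": "arm_command", "arguments": {"plan": [{"dx": 0, "dy": -0.15, "dz": 0, "wx": 0, "wy": 0, "wz": 0}, {"dx": 0, "dy": -0.15, "dz": 0, "wx": 0, "wy": 0, "wz": 0}]}}

```text
time_s: 6.57
tcp_pos: [0.5718, 0.0538, 0.0954]
eef_rot: [95.0, 89.6, -171.4]
contact_force: [-17.2, 3.3, 12.1]
gripper_width: 0.0008
```

```bash
python3 - <<'E'
from h import *
info()
E
```

```text
t 6.57 tcp [0.5718 0.0538 0.0954] jaw yaw -176.44 xax [-0.008 -0.001 -1.   ] F [-17.2   3.3  12.1] w 0.0008 J [ 24.8  19.  -22.2  -0.2 -49.3 -21.1]
station frame [-0.0243 -0.0002]
```

Call:
{"name": "arm_command", "arguments": {"plan": [{"dx": 0, "dy": 0.5, "dz": 0, "wx": 0, "wy": 0, "wz": 0}, {"dx": -0.5, "dy": 0.8, "dz": 0, "wx": 0, "wy": 0, "wz": 0}, {"dx": -1, "dy": 0, "dz": 0, "wx": 0, "wy": 0, "wz": 0}, {"dx": -1, "dy": 0, "dz": 0, "wx": 0, "wy": 0, "wz": 0}, {"dx": -1, "dy": 0, "dz": 0, "wx": 0, "wy": 0, "wz": 0}, {"dx": -1, "dy": 0, "dz": 0, "wx": 0, "wy": 0, "wz": 0}, {"dx": -1, "dy": 0.3, "dz": 1, "wx": 0, "wy": 0, "wz": 0}, {"dx": -1, "dy": 0.3, "dz": 1, "wx": 0, "wy": 0, "wz": 0}, {"dx": 0, "dy": 0.3, "dz": 1, "wx": 0, "wy": 0, "wz": 0}, {"dx": 0, "dy": 0.3, "dz": 1, "wx": 0, "wy": 0, "wz": 0}, {"dx": 0, "dy": 0.3, "dz": 1, "wx": 0, "wy": 0, "wz": 0}, {"dx": 0, "dy": 0.3, "dz": 1, "wx": 0, "wy": 0, "wz": 0}, {"dx": 0, "dy": 0.3, "dz": 1, "wx": 0, "wy": 0, "wz": 0}, {"dx": 0, "dy": 0.3, "dz": 1, "wx": 0, "wy": 0, "wz": 0}, {"dx": 0, "dy": 0.3, "dz": 1, "wx": 0, "wy": 0, "wz": 0}, {"dx": 0, "dy": 0.3, "dz": 1, "wx": 0, "wy": 0, "wz": 0}]}}

```text
time_s: 7.9
tcp_pos: [0.4778, 0.2571, 0.2401]
eef_rot: [-61.8, 88.4, 31.6]
contact_force: [0.1, -0.4, -0.4]
gripper_width: 0.0004
```

```bash
cat > look.py <<'E'
import sys
from h import *
tag=sys.argv[1]
info()
HT={'tagged_handle_tip':.064,'plain_handle_1_tip':.064,'tagged_handle_pivot':.064,'cover_lip':.093}
c,s=np.cos(YAW),np.sin(YAW)
for n in("side","top"):
    p,d=r.capture(n)
    x0,y0,x1,y1=(180,140,380,290) if n=="side" else (195,130,365,275)
    cv2.imwrite(f"pics/{n}{tag}.png",cv2.resize(p[y0:y1,x0:x1,::-1],None,fx=4,fy=4,interpolation=cv2.INTER_CUBIC))
    for q in HT:
        for k in r.spot_point(n,q)[:3]:
            w=ray(n,k['centre'],HT[q]); l=np.array([[c,s],[-s,c]])@(w[:2]-C0)
            print(n,q,k['score'],k['centre'],'local',l.round(4))
print(r.get_state()['time_s'])
E
python3 look.py 3
```

```text
t 7.9 tcp [0.4778 0.2571 0.2401] jaw yaw -176.58 xax [ 0.024  0.015 -1.   ] F [ 0.1 -0.4 -0.4] w 0.0004 J [ 49.3   7.  -17.3   0.5 -64.2 -46.1]
station frame [-0.1062  0.2082]
side tagged_handle_tip 0.7 [256.9, 238.9] local [-0.1141  0.0005]
side plain_handle_1_tip 0.53 [284.4, 257.8] local [-0.1137 -0.0881]
side plain_handle_1_tip 0.25 [268.7, 248.2] local [-0.1166 -0.0411]
side tagged_handle_pivot 0.56 [281.7, 225.0] local [-0.0402 -0.0138]
side tagged_handle_pivot 0.41 [192.4, 255.8] local [-0.2504  0.0771]
side cover_lip 0.89 [284.8, 208.7] local [-0.0134 -0.0009]
top tagged_handle_tip 0.5 [283.9, 246.9] local [-0.1177 -0.002 ]
top plain_handle_1_tip 0.5 [376.8, 222.4] local [-0.0645 -0.2555]
top plain_handle_1_tip 0.45 [319.6, 243.3] local [-0.1129 -0.0983]
top tagged_handle_pivot 0.85 [286.4, 218.5] local [-0.0417 -0.0126]
top cover_lip 0.94 [279.9, 206.7] local [-0.0117  0.0033]
8.4
```

View pics/side3.png

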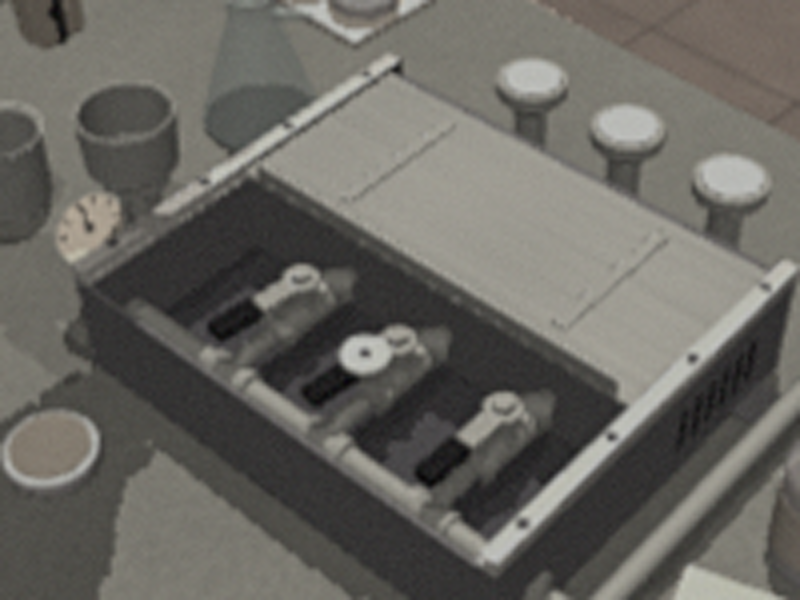

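View pics/top3.png

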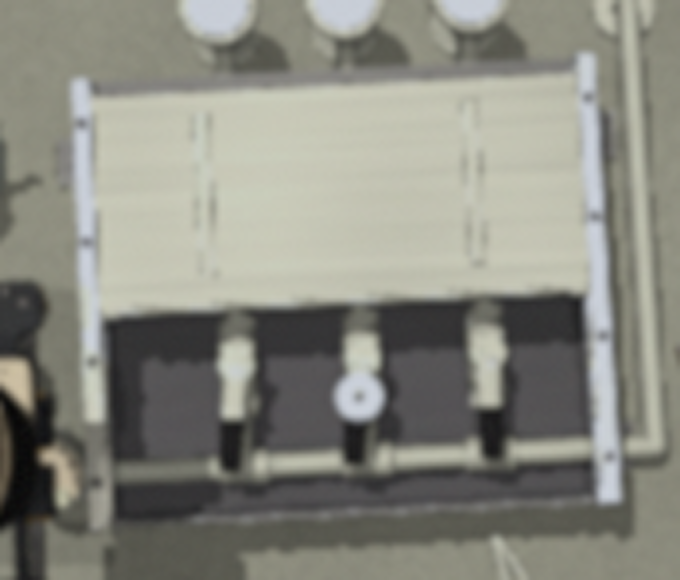

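```bash
python3 - <<'E'
from h import *
# intensity profile along local x at z=.086, averaged over y, find rear edge of cover
old={n:cv2.imread(f"pics/{n}0.png",0).astype(np.float32) for n in("top","side")}
new={}
for n in("top","side"):
    p,d=r.capture(n); new[n]=cv2.cvtColor(p,cv2.COLOR_RGB2GRAY).astype(np.float32); cv2.imwrite(f"pics/{n}4.png",p[:,:,::-1]); 
def prof(im,n,xs,z):
    out=[]
    for x in xs:
        y=np.linspace(-.13,.0,60) if n=="x" else np.linspace(-.12,.12,80)
        P=proj(n,S(np.stack([np.full_like(y,x),y,np.full_like(y,z)],-1))).astype(np.float32)
        out.append(np.median(cv2.remap(im,P[None,:,0],P[None,:,1],cv2.INTER_LINEAR)))
    return np.array(out)
for n in("top","side"):
    for nm,im,a,b in(("old rear",old[n],-.03,.03),("new rear",new[n],.115,.155),("old lip",old[n],-.165,-.125),("new lip",new[n],-.03,.015)):
        xs=np.arange(a,b,.001); z=.1 if "lip" in nm else .086
        v=prof(im,n,xs,z); g=np.gradient(cv2.GaussianBlur(v[None],(0,0),1)[0]); i=np.argsort(-abs(g))[:4]
        print(n,nm,[(round(float(xs[k]),3),round(float(g[k]),1)) for k in i])
E
```

```text
top old rear [(0.0, -9.4), (-0.001, -9.0), (0.001, -8.6), (-0.002, -7.8)]
top new rear [(0.14, -9.0), (0.139, -8.8), (0.141, -8.0), (0.138, -7.8)]
top old lip [(-0.148, 11.7), (-0.147, 11.3), (-0.149, 11.0), (-0.146, 9.9)]
top new lip [(-0.009, 17.3), (-0.01, 16.9), (-0.008, 16.0), (-0.011, 15.0)]
side old rear [(-0.001, -8.0), (0.0, -7.6), (-0.002, -7.3), (0.001, -6.3)]
side new rear [(0.138, -6.8), (0.139, -6.5), (0.137, -6.3), (0.14, -5.3)]
side old lip [(-0.149, 14.2), (-0.15, 13.3), (-0.148, 12.4), (-0.151, 10.1)]
side new lip [(-0.01, 12.9), (-0.011, 12.7), (-0.009, 11.4), (-0.012, 10.8)]
```

```bash
python3 - <<'E'
from h import *
info(S((-.110,-.050,.20)),183.35)
E
```

```text
t 8.5 tcp [0.4781 0.2553 0.2394] jaw yaw -176.64 xax [ 0.022  0.013 -1.   ] F [0.6 0.7 0.3] w 0.0005 J [ 49.2   7.  -17.3   0.5 -64.3 -46. ]
station frame [-0.106   0.2064]
tool delta (units .02) [  1.81   0.25 -12.84]
rotvec units .08 [0.   0.15 0.28]
```

Call:
{"name": "arm_command", "arguments": {"plan": [{"dx": 0, "dy": 0, "dz": -1, "wx": 0, "wy": 0.15, "wz": 0.25}, {"dx": 0, "dy": 0, "dz": -1, "wx": 0, "wy": 0, "wz": 0}, {"dx": 0, "dy": 0, "dz": -1, "wx": 0, "wy": 0, "wz": 0}, {"dx": 0, "dy": 0, "dz": -1, "wx": 0, "wy": 0, "wz": 0}, {"dx": 0, "dy": 0, "dz": -1, "wx": 0, "wy": 0, "wz": 0}, {"dx": 0, "dy": 0, "dz": -1, "wx": 0, "wy": 0, "wz": 0}, {"dx": 0, "dy": 0, "dz": -1, "wx": 0, "wy": 0, "wz": 0}, {"dx": 0, "dy": 0, "dz": -1, "wx": 0, "wy": 0, "wz": 0}, {"dx": 0, "dy": 0, "dz": -1, "wx": 0, "wy": 0, "wz": 0}, {"dx": 0.5, "dy": 0, "dz": -1, "wx": 0, "wy": 0, "wz": 0}, {"dx": 0.5, "dy": 0, "dz": -1, "wx": 0, "wy": 0, "wz": 0}, {"dx": 0.5, "dy": 0, "dz": -1, "wx": 0, "wy": 0, "wz": 0}, {"dx": 0.3, "dy": 0, "dz": -0.5, "wx": 0, "wy": 0, "wz": 0}, {"dx": 0, "dy": 0, "dz": 0, "wx": 0, "wy": 0, "wz": 0}]}}

```text
time_s: 9.67
tcp_pos: [0.4945, -0.0075, 0.2028]
eef_rot: [-85.2, 89.7, 8.0]
contact_force: [0.6, 0.3, -0.2]
gripper_width: 0.0003
```

```bash
python3 - <<'E'
from h import *
info(S((-.110,-.050,.110)),183.35)
E
```

```text
t 9.67 tcp [ 0.4945 -0.0075  0.2028] jaw yaw -176.79 xax [ 0.006  0.001 -1.   ] F [ 0.6  0.3 -0.2] w 0.0003 J [ 22.    4.8 -24.8   0.1 -60.1 -18.9]
station frame [-0.105  -0.0569]
tool delta (units .02) [4.64 0.28 0.34]
rotvec units .08 [-0.03  0.01  0.07]
```

Call:
{"name": "arm_command", "arguments": {"plan": [{"dx": 1, "dy": 0.15, "dz": 0.2, "wx": 0, "wy": 0, "wz": 0.07}, {"dx": 1, "dy": 0.1, "dz": 0.1, "wx": 0, "wy": 0, "wz": 0}, {"dx": 1, "dy": 0, "dz": 0, "wx": 0, "wy": 0, "wz": 0}, {"dx": 1, "dy": 0, "dz": 0, "wx": 0, "wy": 0, "wz": 0}, {"dx": 0.5, "dy": 0, "dz": 0, "wx": 0, "wy": 0, "wz": 0}, {"dx": 0, "dy": 0, "dz": 0, "wx": 0, "wy": 0, "wz": 0}]}}

```text
time_s: 10.17
tcp_pos: [0.4923, -0.0002, 0.1125]
eef_rot: [-76.3, 89.6, 16.7]
contact_force: [-0.8, -0.4, 0.4]
gripper_width: 0.0006
```

```bash
python3 - <<'E'
from h import *
info(S((-.110,-.050,.070)),183.35)
p,d=r.capture("side");cv2.imwrite("pics/side5.png",cv2.resize(p[140:290,180:380,::-1],None,fx=4,fy=4,interpolation=cv2.INTER_CUBIC))
E
```

```text
t 10.17 tcp [ 4.923e-01 -2.000e-04  1.125e-01] jaw yaw -176.97 xax [ 0.007  0.002 -1.   ] F [-0.8 -0.4  0.4] w 0.0006 J [ 22.9  10.3 -31.9   0.1 -47.4 -20. ]
station frame [-0.1068 -0.0496]
tool delta (units .02) [ 2.12  0.18 -0.03]
rotvec units .08 [-0.07  0.02  0.09]
```

View pics/side5.png

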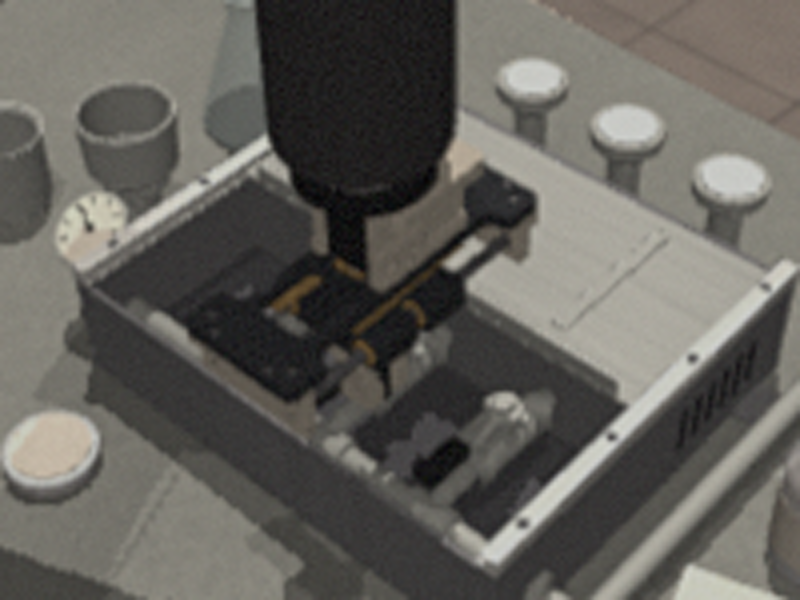

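Call:
{"name": "arm_command", "arguments": {"plan": [{"dx": 1, "dy": 0.1, "dz": 0, "wx": 0, "wy": 0, "wz": 0.07}, {"dx": 0.7, "dy": 0.05, "dz": 0, "wx": 0, "wy": 0, "wz": 0}, {"dx": 0.4, "dy": 0, "dz": 0, "wx": 0, "wy": 0, "wz": 0}, {"dx": 0, "dy": 0, "dz": 0, "wx": 0, "wy": 0, "wz": 0}]}}

```text
time_s: 10.55
tcp_pos: [0.4939, 0.0021, 0.0746]
eef_rot: [-71.7, 89.4, 21.5]
contact_force: [-1.5, 0.5, 0.1]
gripper_width: 0.0003
```

```bash
python3 - <<'E'
from h import *
info(S((-.110,-.028,.070)),183.35)
E
```

```text
t 10.55 tcp [0.4939 0.0021 0.0746] jaw yaw -176.84 xax [ 0.009  0.004 -1.   ] F [-1.5  0.5  0.1] w 0.0003 J [ 23.1  13.4 -34.3   0.  -41.8 -20. ]
station frame [-0.105  -0.0473]
tool delta (units .02) [0.23 0.25 0.96]
rotvec units .08 [-0.04  0.04  0.12]
```

Call:
{"name": "arm_command", "arguments": {"plan": [{"dx": 0.25, "dy": 0.25, "dz": 0.3, "wx": 0, "wy": 0.04, "wz": 0.1}, {"dx": 0, "dy": 0, "dz": 0.4, "wx": 0, "wy": 0, "wz": 0}, {"dx": 0, "dy": 0, "dz": 0.4, "wx": 0, "wy": 0, "wz": 0}, {"dx": 0, "dy": 0, "dz": 0.4, "wx": 0, "wy": 0, "wz": 0}]}}

```text
time_s: 10.88
tcp_pos: [0.4883, 0.0338, 0.0719]
eef_rot: [-95.5, 89.8, -2.4]
contact_force: [1.7, -3.8, -3.3]
gripper_width: 0.0003
```

```bash
python3 - <<'E'
from h import *
info(S((-.1073,-.0019,.070)),183.35)
E
```

```text
t 10.88 tcp [0.4883 0.0338 0.0719] jaw yaw -176.92 xax [ 0.003 -0.    -1.   ] F [ 1.7 -3.8 -3.3] w 0.0003 J [ 27.1  13.4 -34.8   0.1 -41.7 -24.1]
station frame [-0.1088 -0.0154]
tool delta (units .02) [ 0.09 -0.07  0.67]
rotvec units .08 [-0.06 -0.    0.04]
```

Call:
{"name": "arm_command", "arguments": {"plan": [{"dx": 0, "dy": -0.05, "dz": 0.35, "wx": 0, "wy": 0, "wz": 0}, {"dx": 0, "dy": -0.1, "dz": 0.35, "wx": 0, "wy": 0, "wz": 0}, {"dx": 0, "dy": -0.2, "dz": 0.35, "wx": 0, "wy": 0, "wz": 0}, {"dx": 0, "dy": -0.25, "dz": 0.35, "wx": 0, "wy": 0, "wz": 0}, {"dx": 0, "dy": -0.3, "dz": 0.3, "wx": 0, "wy": 0, "wz": 0}]}}

```text
time_s: 11.3
tcp_pos: [0.5019, 0.0709, 0.0726]
eef_rot: [164.9, 89.8, -102.0]
contact_force: [-1.0, -5.0, 0.7]
gripper_width: 0.0004
```

```bash
python3 - <<'E'
from h import *
info(S((-.0919,.0193,.070)),183.35);info(S((-.068,.030,.070)),183.35)
E
```

```text
t 11.3 tcp [0.5019 0.0709 0.0726] jaw yaw -176.83 xax [-0.001 -0.004 -1.   ] F [-1.  -5.   0.7] w 0.0004 J [ 30.4  14.9 -32.4   0.3 -42.8 -27.4]
station frame [-0.093   0.0209]
tool delta (units .02) [ 0.13 -0.06 -0.08]
rotvec units .08 [-0.04 -0.05 -0.01]
t 11.3 tcp [0.5019 0.0709 0.0726] jaw yaw -176.83 xax [-0.001 -0.004 -1.   ] F [-1.  -5.   0.7] w 0.0004 J [ 30.4  14.9 -32.4   0.3 -42.8 -27.4]
station frame [-0.093   0.0209]
tool delta (units .02) [ 0.13 -1.25  0.46]
rotvec units .08 [-0.04 -0.05 -0.01]
```

Call:
{"name": "arm_command", "arguments": {"plan": [{"dx": 0.05, "dy": -0.35, "dz": 0.2, "wx": 0, "wy": 0, "wz": 0}, {"dx": 0.05, "dy": -0.35, "dz": 0.15, "wx": 0, "wy": 0, "wz": 0}, {"dx": 0, "dy": -0.3, "dz": 0.05, "wx": 0, "wy": 0, "wz": 0}, {"dx": 0, "dy": -0.2, "dz": 0, "wx": 0, "wy": 0, "wz": 0}]}}

```text
time_s: 11.63
tcp_pos: [0.5222, 0.0842, 0.0699]
eef_rot: [105.0, 89.4, -161.9]
contact_force: [-17.1, 3.8, 9.7]
gripper_width: 0.0005
```

```bash
python3 - <<'E'
from h import *
info(S((-.068,.030,.070)),183.35)
E
```

```text
t 11.63 tcp [0.5222 0.0842 0.0699] jaw yaw -176.84 xax [-0.01  -0.003 -1.   ] F [-17.1   3.8   9.7] w 0.0005 J [ 30.3  17.2 -29.2  -0.2 -44.1 -27. ]
station frame [-0.072  0.033]
tool delta (units .02) [-0.01 -0.2  -0.15]
rotvec units .08 [-0.04 -0.03 -0.13]
```

Call:
{"name": "arm_command", "arguments": {"plan": [{"dx": 0, "dy": -0.2, "dz": 0, "wx": 0, "wy": 0, "wz": 0}]}}

```text
time_s: 11.72
tcp_pos: [0.5229, 0.0846, 0.069]
eef_rot: [100.5, 89.0, -166.4]
contact_force: [-22.1, 2.2, 14.4]
gripper_width: 0.0004
```

```bash
python3 - <<'E'
from h import *
info(S((-.068,.030,.070)),183.35)
E
```

```text
t 11.72 tcp [0.5229 0.0846 0.069 ] jaw yaw -176.91 xax [-0.017 -0.004 -1.   ] F [-22.1   2.2  14.4] w 0.0004 J [ 30.2  17.6 -28.8  -0.4 -44.6 -26.8]
station frame [-0.0713  0.0334]
tool delta (units .02) [-0.05 -0.16 -0.17]
rotvec units .08 [-0.06 -0.04 -0.22]
```

Call:
{"name": "arm_command", "arguments": {"plan": [{"dx": 0, "dy": 0.5, "dz": 0, "wx": 0, "wy": 0, "wz": 0.2}, {"dx": 0, "dy": 0.2, "dz": 0, "wx": 0, "wy": 0, "wz": 0}, {"dx": -1, "dy": 0, "dz": 0, "wx": 0, "wy": 0, "wz": 0}, {"dx": -1, "dy": 0, "dz": 0, "wx": 0, "wy": 0, "wz": 0}, {"dx": -1, "dy": 0, "dz": 0, "wx": 0, "wy": 0, "wz": 0}, {"dx": -1, "dy": 0, "dz": 0, "wx": 0, "wy": 0, "wz": 0}, {"dx": -1, "dy": 0, "dz": 0, "wx": 0, "wy": 0, "wz": 0}, {"dx": -1, "dy": 0, "dz": 0.5, "wx": 0, "wy": 0, "wz": 0}, {"dx": -1, "dy": 0.3, "dz": 1, "wx": 0, "wy": 0, "wz": 0}, {"dx": -1, "dy": 0.3, "dz": 1, "wx": 0, "wy": 0, "wz": 0}, {"dx": 0, "dy": 0.3, "dz": 1, "wx": 0, "wy": 0, "wz": 0}, {"dx": 0, "dy": 0.3, "dz": 1, "wx": 0, "wy": 0, "wz": 0}, {"dx": 0, "dy": 0.3, "dz": 1, "wx": 0, "wy": 0, "wz": 0}, {"dx": 0, "dy": 0.3, "dz": 1, "wx": 0, "wy": 0, "wz": 0}, {"dx": 0, "dy": 0.3, "dz": 1, "wx": 0, "wy": 0, "wz": 0}, {"dx": 0, "dy": 0.3, "dz": 1, "wx": 0, "wy": 0, "wz": 0}, {"dx": 0, "dy": 0, "dz": 0, "wx": 0, "wy": 0, "wz": 0}]}}

```text
time_s: 13.13
tcp_pos: [0.4673, 0.2713, 0.2463]
eef_rot: [0.3, 88.9, 93.3]
contact_force: [0.2, -0.3, -0.4]
gripper_width: 0.0001
```

```bash
python3 look.py 6
```

```text
t 13.13 tcp [0.4673 0.2713 0.2463] jaw yaw -176.95 xax [-0.001  0.019 -1.   ] F [ 0.2 -0.3 -0.4] w 0.0001 J [ 50.4   7.2 -15.6  -0.8 -66.4 -47. ]
station frame [-0.1159  0.2229]
side tagged_handle_tip 0.72 [256.4, 211.8] local [-0.0481  0.0673]
side plain_handle_1_tip 0.73 [357.6, 302.2] local [-0.1012 -0.2801]
side plain_handle_1_tip 0.66 [285.6, 260.3] local [-0.1173 -0.095 ]
side tagged_handle_pivot 0.71 [280.4, 224.7] local [-0.0415 -0.0107]
side cover_lip 0.64 [285.6, 207.9] local [-0.0099 -0.0005]
top tagged_handle_tip 0.57 [260.5, 222.7] local [-0.0495  0.0577]
top plain_handle_1_tip 0.44 [379.0, 189.9] local [ 0.0233 -0.2672]
top tagged_handle_pivot 0.63 [286.0, 220.3] local [-0.0465 -0.0113]
top cover_lip 0.9 [279.6, 204.5] local [-0.0058  0.0038]
top cover_lip 0.7 [318.4, 243.6] local [-0.1143 -0.093 ]
13.6333
```

View pics/side6.png

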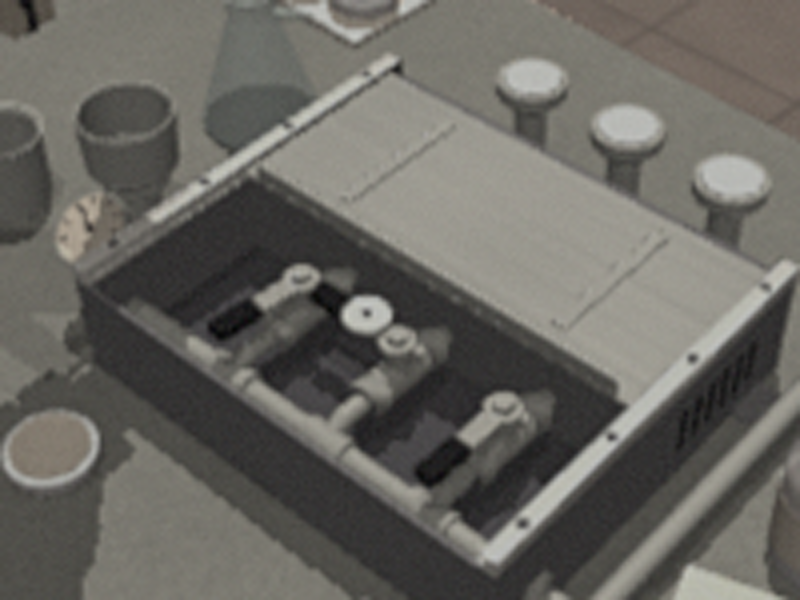

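View pics/top6.png

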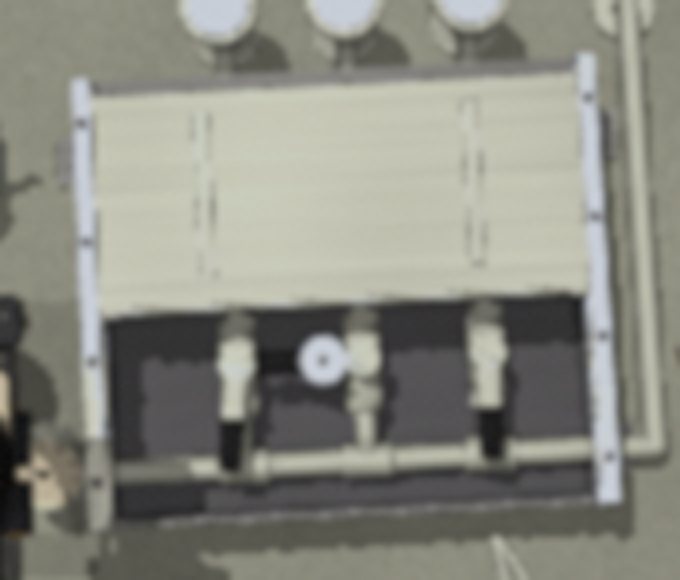

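```bash
python3 - <<'E'
from h import *
from scipy.optimize import least_squares
for tag in("3","6"):
  for n,(x0,y0) in(("side",(180,140)),("top",(195,130))):
    g=cv2.imread(f"pics/{n}{tag}.png",0); 
    res=[]
    for th in np.radians(range(-5,100,1)):
        a=np.linspace(0,2*np.pi,60)[:,None]
        c=S(np.array([-.045-.026*np.cos(th),-.010+.026*np.sin(th),.072]))
        tot=0
        for rr,s in((.005,1),(.010,1),(.014,1),(.020,-1)):
            P=c+rr*np.concatenate([np.cos(a),np.sin(a),0*a],1)
            q=((proj(n,P)-[x0,y0]+.5)*4-.5).astype(np.float32)
            tot+=s*cv2.remap(g,q[None,:,0],q[None,:,1],cv2.INTER_LINEAR).mean()*(3 if s<0 else 1)
        res.append(tot)
    i=np.argsort(res)[::-1][:5]; print(tag,n,sorted(i-5))
a=cv2.imread("pics/side3.png",0).astype(float);b=cv2.imread("pics/side6.png",0).astype(float)
for nm,(x,y,w,h) in {"leftH":(200,255,125,90),"rightH":(410,385,120,105)}.items():
    print(nm,cv2.phaseCorrelate(a[y:y+h,x:x+w].copy(),b[y:y+h,x:x+w].copy()))
a=cv2.imread("pics/top3.png",0).astype(float);b=cv2.imread("pics/top6.png",0).astype(float)
for nm,(x,y,w,h) in {"leftH":(205,330,55,145),"rightH":(460,330,60,135)}.items():
    print(nm,cv2.phaseCorrelate(a[y:y+h,x:x+w].copy(),b[y:y+h,x:x+w].copy()))
E
```

```text
3 side [np.int64(8), np.int64(9), np.int64(10), np.int64(11), np.int64(12)]
3 top [np.int64(8), np.int64(9), np.int64(10), np.int64(11), np.int64(12)]
6 side [np.int64(88), np.int64(89), np.int64(90), np.int64(91), np.int64(92)]
6 top [np.int64(91), np.int64(92), np.int64(93), np.int64(94), np.int64(95)]
leftH ((0.3825152421378988, 0.21214059862188606), 0.5023368906043643)
rightH ((0.16292335782188871, 0.08836701585915563), 0.7231929049983105)
leftH ((0.016804240305727802, 0.0027769893553823977), 0.9694925783120976)
rightH ((-0.10762713487000397, 0.4324688048208998), 0.8852792349206414)
```

```bash
python3 - <<'E'
from h import *
p,d=r.capture("top"); b=cv2.cvtColor(p,cv2.COLOR_RGB2GRAY).astype(float);a=cv2.imread("pics/top0.png",0).astype(float)
for nm,(x,y,w,h) in dict(bottle=(362,168,36,36),carton=(360,204,40,36),tweez=(312,260,32,48),dish=(224,272,32,32),flask=(155,145,45,45),beakers=(135,200,64,55)).items():
    print(nm,np.round(cv2.phaseCorrelate(a[y:y+h,x:x+w].copy(),b[y:y+h,x:x+w].copy()),2) if 0 else cv2.phaseCorrelate(a[y:y+h,x:x+w].copy(),b[y:y+h,x:x+w].copy()))
cv2.imwrite("pics/top7.png",p[:,:,::-1]); info()
r.close_job()
E
```

```text
bottle ((0.01783541211494466, -0.05840549843897591), 0.9306784689059983)
carton ((0.046374084983241914, -0.020099991298085484), 0.9896555378578917)
tweez ((-0.12510968562367353, -0.5747444062075502), 0.76658549907358)
dish ((0.8566238443390901, 0.3326181918171045), 0.7242475524872647)
flask ((0.5181244359531512, 0.4829008769502714), 0.9559234859926274)
beakers ((-0.3941012977254843, 24.595494291547897), 0.04592493122927024)
t 13.68 tcp [0.4676 0.2673 0.2457] jaw yaw -177.11 xax [-0.003  0.017 -1.   ] F [-0.3 -0.1 -0.5] w 0.0002 J [ 50.1   7.2 -15.7  -0.8 -66.5 -46.8]
station frame [-0.1158  0.2189]
the job is handed in; nothing more can be done
```

View pics/top7.png

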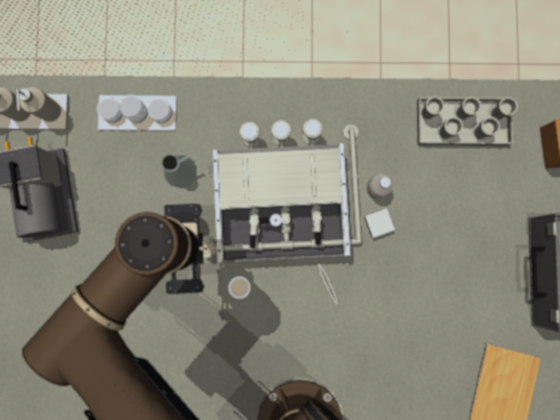

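I pushed the cover back to its stop, then pushed the tagged handle (the middle valve) clockwise to its stop. The job was handed in at about 13.7 s, with the arm raised clear and no contact force.

- **Cover:** the images show 139–140 mm of travel, and the push force rose to about 17 N along the slide at the end.
- **Tagged handle:** it started at about 10°. Afterwards the side camera read about 90° and the top camera about 93°; the cameras differ by about 3°, and the push force rose to about 22 N at the stop.
- **Plain handles:** both show no visible change between the pictures before and after.
- **Loose things:**
  - The bottle, carton, tweezers, dish and flask sit within a pixel of where they started in the top view.
  - The funnel and beaker area was hidden under the arm in the last top picture, so that comparison gave nothing usable. In the last side view the vessel still in frame there looks unmoved. I never went down on that side.

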